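# Load the seasoning caddy

### The job

Get the seasoning caddy by the stove ready for cooking: put the four flat-lidded shaker tins into it, each standing upright on the bottom of the compartment that has its own shape and size (large round, small round, square, oblong). Leave the two storage tins with knobbed lids where they stand. Set the tins down without dropping them, and do not tip any tin over.

Things in the scene. Friction and masses are not known exactly. Their poses are not given: they have to be found in the camera images.
- tin_large_round: a squat round shaker tin, 56 mm diameter, 60 mm high: steel, straight-sided, with a flat aluminium lid pierced with small dark holes. About 0.08 to 0.25 kg. Stands on the counter (z = 0); origin at the centre of its underside, z up. Six tins stand in any order in a row across the near counter, centres at least 95 mm apart; nothing else stands within 35 mm of one or rises over 90 mm near it.
- tin_small_round: a slim round shaker tin, 38 mm diameter, 75 mm high: steel, straight-sided, with a flat aluminium lid pierced with small dark holes. About 0.08 to 0.25 kg. Stands on the counter (z = 0); origin at the centre of its underside, z up. Six tins stand in any order in a row across the near counter, centres at least 95 mm apart; nothing else stands within 35 mm of one or rises over 90 mm near it.
- tin_square: a square shaker tin, 46 x 46 mm, 65 mm high: steel, straight-sided, with a flat aluminium lid pierced with small dark holes. About 0.08 to 0.25 kg. Stands on the counter (z = 0); origin at the centre of its underside, z up. Six tins stand in any order in a row across the near counter, centres at least 95 mm apart; nothing else stands within 35 mm of one or rises over 90 mm near it.
- tin_oblong: an oblong shaker tin, 34 mm along its own x, 58 mm along its own y, 80 mm high: steel, straight-sided, with a flat aluminium lid pierced with small dark holes. About 0.08 to 0.25 kg. Stands on the counter (z = 0); origin at the centre of its underside, z up. Six tins stand in any order in a row across the near counter, centres at least 95 mm apart; nothing else stands within 35 mm of one or rises over 90 mm near it.
- knob_tin_round: look-alike: a storage tin of the same steel body as tin_large_round (56 mm diameter, 60 mm high), but with a black ball knob (20 mm across, 24 mm tall) on its lid and no holes. It stays where it is. Origin at the centre of its underside.
- knob_tin_square: look-alike: a storage tin of the same steel body as tin_square (46 x 46 mm, 65 mm high), but with a black ball knob (20 mm across, 24 mm tall) on its lid and no holes. It stays where it is. Origin at the centre of its underside.
- well_large_round: caddy compartment with a large round hole, 72 mm diameter: fixed light wood block 86.5 (x) x 87.5 (y) x 22 mm, pierced through. Origin: hole centre on the compartment floor, 8 mm above the counter, z up. Four blocks side by side along their y, pitch 88.5 mm, in any order, in a long wooden caddy at the far side; its walls (53 mm from centre in x) rise 26 mm, end boards 38 mm, above that floor.
- well_small_round: caddy compartment with a small round hole, 54 mm diameter: fixed light wood block 86.5 (x) x 87.5 (y) x 22 mm, pierced through. Origin: hole centre on the compartment floor, 8 mm above the counter, z up. Four blocks side by side along their y, pitch 88.5 mm, in any order, in a long wooden caddy at the far side; its walls (53 mm from centre in x) rise 26 mm, end boards 38 mm, above that floor.
- well_square: caddy compartment with a square hole, 62 x 62 mm, sides along its own x and y: fixed light wood block 86.5 (x) x 87.5 (y) x 22 mm, pierced through. Origin: hole centre on the compartment floor, 8 mm above the counter, z up. Four blocks side by side along their y, pitch 88.5 mm, in any order, in a long wooden caddy at the far side; its walls (53 mm from centre in x) rise 26 mm, end boards 38 mm, above that floor.
- well_oblong: caddy compartment with an oblong hole, 50 mm along its own x and 74 mm along its own y: fixed light wood block 86.5 (x) x 87.5 (y) x 22 mm, pierced through. Origin: hole centre on the compartment floor, 8 mm above the counter, z up. Four blocks side by side along their y, pitch 88.5 mm, in any order, in a long wooden caddy at the far side; its walls (53 mm from centre in x) rise 26 mm, end boards 38 mm, above that floor.
Not all that is in view belongs to the job. What is shaped like the tin_large_round but brown or orange is not meant.

How it is judged (in metres and radians):
At the end, for the whole second after the job is handed in: Each shaker tin stands upright (within 0.1 rad) and at rest on the floor of its own compartment (within 5 mm in height, 14 mm of the compartment's centre), and the two knobbed tins stand within 30 mm of where they were (horizontal distance between tin_large_round and well_large_round below 0.014 m and z of tin_large_round in the frame of well_large_round between -0.005 and 0.005 m and angle between each of tin_large_round, tin_small_round, tin_square, tin_oblong, knob_tin_round, knob_tin_square's own z axis and vertical below 0.1 rad and linear speed of each of tin_large_round, tin_small_round, tin_square, tin_oblong, knob_tin_round, knob_tin_square below 0.02 m/s and angular speed of each of tin_large_round, tin_small_round, tin_square, tin_oblong below 0.2 rad/s and horizontal distance between tin_small_round and well_small_round below 0.014 m and z of tin_small_round in the frame of well_small_round between -0.005 and 0.005 m and horizontal distance between tin_square and well_square below 0.014 m and z of tin_square in the frame of well_square between -0.005 and 0.005 m and horizontal distance between tin_oblong and well_oblong below 0.014 m and z of tin_oblong in the frame of well_oblong between -0.005 and 0.005 m and distance of each of knob_tin_round, knob_tin_square from where it was at the start of the episode below 0.03 m); the robot touches nothing.
It fails at once if a knobbed storage tin is moved more than 30 mm (distance of any of knob_tin_round, knob_tin_square from where it was at the start of the episode above 0.03 m).
It fails at once if any tin is tipped over (more than about 45 degrees) (angle between any of knob_tin_round, knob_tin_square, tin_large_round, tin_small_round, tin_square, tin_oblong's own z axis and vertical above 0.8 rad).
It fails at once if a shaker tin is dropped (falls faster than 0.7 m/s, about 25 mm of free fall, out of the gripper) ((linear speed of tin_large_round above 0.7 m/s and contact force between tin_large_round and the fingers below 0.1 N) or (linear speed of tin_small_round above 0.7 m/s and contact force between tin_small_round and the fingers below 0.1 N) or (linear speed of tin_square above 0.7 m/s and contact force between tin_square and the fingers below 0.1 N) or (linear speed of tin_oblong above 0.7 m/s and contact force between tin_oblong and the fingers below 0.1 N)).
It also fails if it takes over 102 s, if anything falls off the work surface, if the arm or the gripper's body presses on something with over 40 N, if the wrist force passes 120 N, or if a joint passes its speed limit or range.

### The arm

A 6-joint arm with a two-finger parallel gripper is mounted at the origin on the work surface. World frame = base frame: x ahead of the robot, y to its left, z up, the work surface at z = 0. Lengths are in m, angles in degrees, forces in N, time in s.
With the tool pointing down it reaches from about 0.25 to 0.775 m from the base axis. Payload 4 kg.
Tool frame: the origin (TCP) lies between the finger pads; the fingertips stand arm.nose_length ahead of it and the grasp point (between the pads) lies 2 mm behind it (arm.nose_length is the distance from the TCP to the fingertips, in m); x points along the fingers, y is the direction in which the jaws open and shut, and the axes are right-handed (so a half turn about x gives the same grasp; the last joint's range is limited). The gripper opens to 85 mm and grips with 20 to 120 N. Pads are 22 mm wide; open, the fingers measure 114 mm over their backs; the gripper's body (76 mm by 85 mm) begins 54 mm behind the grasp point. The pads swing forward as they close: fully open they stand 13 mm farther back than shut.
Start: joints at [67.374, 4.996, 78.535, -0, 96.463, -5.907], TCP at [0.158, 0.527, 0.248] pointing down, gripper open.
Joint ranges: [-177.83, 177.83], [-43.37, 116.18], [15.69, 146.23], [-61.86, 241.86], [9.47, 152.12], [-147.06, 147.06]. Speed limits (degrees/s): [159.86, 159.86, 180, 180, 180, 180].

### API

Orientations are given as [roll, pitch, yaw] about the fixed x, y, z axes, in that order (R = Rz(yaw) Ry(pitch) Rx(roll)).
In Python, from cell import arm gives the robot as it stands. The module is installed in compiled form; this text tells all that it offers.
- The arm moves only by the tool move_arm, never from a script. Its argument "plan" is a list of rows, each a list of 3 entries, a list of its own where there are three numbers: the turn, a rotation vector about the tool's x, y, z in degrees, then the shift along the tool's x, y, z in m, then the finger opening in m, from 0 to 0.0854. In form: [[[ax, ay, az], [dx, dy, dz], jaw], ...]. A call has 1 to 12 rows; each row shifts and turns the pose as measured when the row begins, along the tool's axes as they then stand; what a row does not reach is not made up. A row lasts 1/10 s, in which the tool goes at most 50 mm and 8.59 degrees, less where a joint would pass 70% of its speed; a pose out of reach is approached as far as the arm can. A call is refused whole if a number of a shift passes 0.05 or a number of a turn 8.59, either way. A call with a gripper value outside its range is refused whole. The fingers move at their own pace and stop on an object; "newtons" is the grip in N (left out, the last holds). Time passes only in rows, so rows that do not move let the fingers close. It gives the time, the measured TCP pose, the force and the opening at its end, in the units of the state.
- arm.get_state(): the state, without advancing time (a new reading comes with each control period).
- arm.grab_frame(name): name is "scene" or "side" or "wrist"; returns (picture, depth): 384x512x3 uint8, red, green, blue; 384x512 float32, m along the optical axis (not along the pixel's ray), 0 where there is no reading.
- arm.camera_params(name): a dict with "vertical_fov" (degrees; the focal length in pixels is half the picture's height over the tangent of half this angle, whatever the lens; pixels are square), "cx", "cy" (the principal point, pixels), "R" (3x3) and "t" (3): a world point X has camera coordinates R X + t; the wrist camera has in their place "T_tool_cam" (4x4, takes a point from camera to tool coordinates, whose origin is the TCP and whose axes are the tool frame's). Camera axes: x right, y down, z forward; pixel columns grow to the right and rows downward; lengths in m; the calibration is good to about 2 mm. A picture is of the moment at which its call begins: read the wrist's pose just before it. camera_params takes no time and is no camera call.
- arm.sign_off(): hands the job in, once; it reports no verdict.
The state is a dict: "time_s": time; "q": joint angles; "joint_vel": joint speeds; "tau": joint torques, N m; "ee_pos": TCP position; "orientation": TCP orientation; "ft_force": force on the tool from outside, world axes, zero at the start; "ft_torque": the same for the moment, N m; "grip_width": finger opening in m.
Only numpy, scipy, OpenCV 4.12 (cv2) and the standard library are available. Lean on these libraries where they do the work, as an engineer would, in place of code of your own. Each camera call takes 0.05 s, during which the arm holds its last target. There are 200 camera calls.

## Working session

There is one attempt and no reset: what is moved stays moved. The work goes in short steps, Python scripts to look and compute and a tool call to move; the robot and the scene stay as the last step left them, time stands still between calls to the robot, and variables do not carry over. Pictures are saved under pics/ and viewed, about 12 in all and at most 16, crops included, and the job is handed in when it is done.

Besides the shell and the picture viewer there is one more tool, called after ">>>" by a JSON object that holds its "fn" and its "kwargs", one argument or row to a line. move_arm: Moves the arm, as the interface text tells. Its arguments: {"type":"object","properties":{"plan":{"type":"array"},"newtons":{"type":"number"}},"required":["plan"]}

```bash
mkdir -p pics
python3 - <<'E'
from cell import arm
import cv2,numpy as np
s=arm.get_state();print(s);print(arm.nose_length)
for n in ["scene","side","wrist"]:
    im,d=arm.grab_frame(n);cv2.imwrite(f"pics/{n}0.png",im[:,:,::-1]);np.save(f"pics/{n}0.npy",d);print(n,arm.camera_params(n),d.min(),d.max())
E
```

```text
{'time_s': 0.0, 'q': array([ 6.73752980e+01,  5.04019949e+00,  7.86289317e+01,  1.41286311e-03,
        9.64638206e+01, -5.90614937e+00]), 'joint_vel': array([-0.03247887,  0.02107642,  0.01945609, -0.03732112,  0.06804936,
       -0.03006002]), 'tau': array([ 1.95374741e-03, -3.51872098e+01, -3.13274646e+01,  9.17992679e-05,
        1.06294782e-02, -2.17005123e-06]), 'ee_pos': array([0.15801776, 0.52630225, 0.24709163]), 'orientation': array([ -96.51128979,   89.86704078, -113.22968499]), 'ft_force': array([-0.00633787, -0.07215248, -0.01020366]), 'ft_torque': array([-0.02280679,  0.01561197, -0.02358088]), 'grip_width': 0.08583590397072871}
0.017
scene {'vertical_fov': 49.61665630402855, 'cx': 250.8433792654294, 'cy': 194.2793357561603, 'R': array([[ 0.05265087,  0.99852762,  0.01305637],
       [ 0.81199444, -0.03519736, -0.58260293],
       [-0.58128557,  0.04127625, -0.81265205]]), 't': array([-0.04983063, -0.39020236,  1.4927057 ])} 0.0 3.2735953
side {'vertical_fov': 43.36765504211603, 'cx': 261.81000107445175, 'cy': 188.73021615836032, 'R': array([[ 0.71562696, -0.69843402,  0.00824467],
       [-0.37397807, -0.39309994, -0.84000764],
       [ 0.58993089,  0.59804879, -0.54251193]]), 't': array([-0.35072161,  0.23748077,  0.96336569])} 0.0 3.3338933
wrist {'vertical_fov': 70.88701473322686, 'cx': 262.1837766745611, 'cy': 191.57666354394135, 'T_tool_cam': array([[-1.23868217e-03, -2.93479250e-01,  9.55964641e-01,
        -1.26959648e-01],
       [ 9.99997830e-01, -1.96452276e-03,  6.92633166e-04,
        -1.34470636e-04],
       [ 1.67474083e-03,  9.55963425e-01,  2.93481047e-01,
        -7.70353201e-02],
       [ 0.00000000e+00,  0.00000000e+00,  0.00000000e+00,
         1.00000000e+00]])} 0.0 0.5006405
```

View pics/scene0.png

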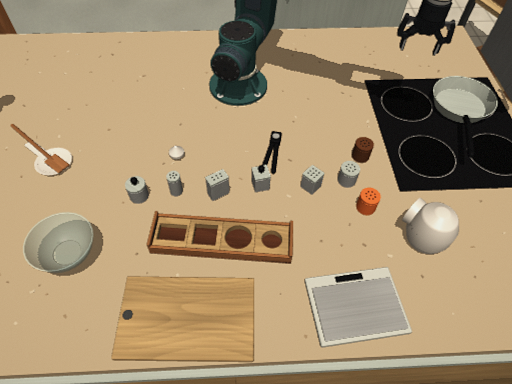

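View pics/side0.png

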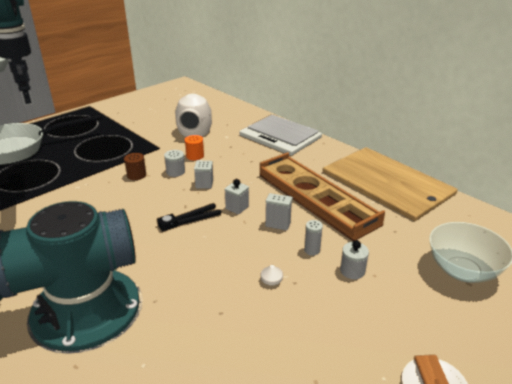

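The flat-lidded tins in the scene view are the small round (174,183), oblong (217,185), square (312,180) and large round (348,174). The ones to leave are the knobbed round (137,190), the knobbed square (261,178), the brown tin (363,150) and the orange tin (369,201). The wells, left to right, look like oblong (172,233), square (204,234), large round (238,237) and small round (271,240). Next I'll measure them and check the choice in a crop.

```bash
cat > h.py <<'E'
import numpy as np,cv2
from cell import arm
from scipy.spatial.transform import Rotation as Ro
def K(p): 
    return 192/np.tan(np.radians(p["vertical_fov"]/2))
def cam(name,st=None):
    """R,t with Xc=R X+t"""
    p=arm.camera_params(name)
    if name!="wrist": return p,p["R"],p["t"]
    T=np.eye(4);T[:3,:3]=Ro.from_euler("xyz",st["orientation"],degrees=True).as_matrix();T[:3,3]=st["ee_pos"]
    M=np.linalg.inv(T@p["T_tool_cam"]);return p,M[:3,:3],M[:3,3]
def world(d,name,st=None):
    p,R,t=cam(name,st);f=K(p);v,u=np.mgrid[:384,:512]
    c=np.stack([(u-p["cx"])/f*d,(v-p["cy"])/f*d,d],-1)
    return (c-t)@R
def plane(uv,z,name,st=None):
    p,R,t=cam(name,st);f=K(p);uv=np.atleast_2d(uv).astype(float)
    r=np.c_[(uv[:,0]-p["cx"])/f,(uv[:,1]-p["cy"])/f,np.ones(len(uv))]@R;o=-R.T@t
    return o+r*((z-o[2])/r[:,2])[:,None]
E
python3 - <<'E'
from h import *
im=cv2.imread("pics/scene0.png");d=np.load("pics/scene0.npy");W=world(d,"scene")
z=W[...,2]
print("table z",np.median(z[120:170,80:200]),z[120:170,80:200].std())
m=np.zeros(z.shape,np.uint8);m[130:215,110:390]=((z>.03)&(d>0))[130:215,110:390]
n,l,s,c=cv2.connectedComponentsWithStats(m)
for i in range(1,n):
    if s[i,4]<30: continue
    P=W[l==i];h=np.percentile(P[:,2],97);top=(l==i)&(z>np.percentile(z[l==i],95)-.008)
    r=cv2.minAreaRect((W[top][:,:2]*1000).astype(np.float32))
    print(c[i].round(),s[i,4],"h",(h*1e3).round(1),"rect",np.round(r[0],0),np.round(r[1],0),round(r[2]))
# caddy
roi=np.zeros(z.shape,bool);roi[205:268,145:300]=1
for lo,hi,nm in [(.02,.033,"tops"),(-.03,.02,"low")]:
    m=(roi&(z>lo)&(z<hi)&(d>0)).astype(np.uint8)
    n,l,s,c=cv2.connectedComponentsWithStats(m)
    for i in range(1,n):
        if s[i,4]<60: continue
        cnt=np.argwhere(l==i)[:,::-1];Q=plane(cnt,.03,"scene")[:,:2]*1000
        r=cv2.minAreaRect(Q.astype(np.float32));print(nm,c[i].round(),s[i,4],np.round(r[0]),np.round(r[1]),round(r[2]),"zmed",np.median(z[l==i]))
c=im[140:270,110:390];cv2.imwrite("pics/crop0.png",cv2.resize(c,None,fx=2.85,fy=2.85,interpolation=cv2.INTER_CUBIC))
E
```

```text
table z -0.00029497656874968273 0.0494850035507558
[363. 147.] 319 h 62.8 rect [351. 371.] [55. 54.] 24
[175. 149.] 44 h 42.5 rect [ 327. -196.] [21. 20.] 29
[349. 171.] 348 h 62.7 rect [443. 312.] [55. 55.] 79
[260. 175.] 342 h 87.4 rect [452.  53.] [18. 17.] 19
[312. 177.] 349 h 68.0 rect [461. 202.] [46. 49.] 43
[217. 182.] 440 h 82.1 rect [475. -72.] [36. 58.] 29
[173. 180.] 236 h 77.1 rect [ 463. -194.] [36. 37.] 19
[135. 187.] 374 h 81.1 rect [ 476. -300.] [17. 16.] 69
[369. 198.] 383 h 63.3 rect [543. 348.] [53. 54.] 79
tops [223. 237.] 2965 [635. -62.] [370. 114.] 83 zmed 0.029394852880306823
low [223. 236.] 4402 [631. -63.] [428. 189.] 87 zmed 1.4398947883524037e-05
low [171. 233.] 390 [ 618. -194.] [71. 46.] 83 zmed 0.008141437941770104
low [205. 235.] 427 [ 629. -106.] [60. 57.] 83 zmed 0.00809741633723058
low [238. 238.] 456 [641. -18.] [69. 63.] 87 zmed 0.007839565048358478
low [271. 240.] 249 [651.  67.] [50. 45.] 87 zmed 0.008211296821758847
```

View pics/crop0.png

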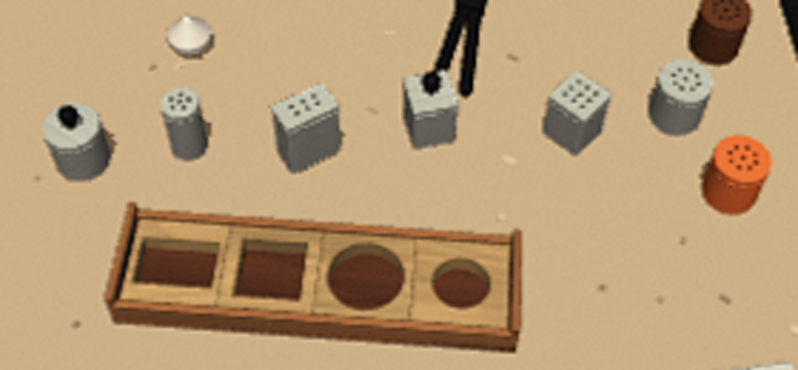

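The crop confirms the choice: pierced flat lids at all four chosen tins, knobs at the other two. The measured sizes and heights agree with the given ones. Next I'll refine the well fit and the tin yaws, and work out the move helper.

```bash
cat >> h.py <<'E'
def rel(target,jaw,tiltfix=True):
    """print turn/shift from the current pose to TCP target, tool down, jaw axis angle (deg, mod 180)"""
    s=arm.get_state();R=Ro.from_euler("xyz",s["orientation"],degrees=True).as_matrix()
    a=np.degrees(np.arctan2(R[1,1],R[0,1]));da=(jaw-a+90)%180-90
    th=np.radians(a+da);y=np.array([np.cos(th),np.sin(th),0]);x=np.array([0,0,-1.])
    G=np.c_[x,y,np.cross(x,y)];rv=np.degrees(Ro.from_matrix(R.T@G).as_rotvec())
    e=np.array(target)-s["ee_pos"]
    print("t",round(s["time_s"],2),"pos",s["ee_pos"].round(4),"jaw",round(a,1),"q",s["q"].round(0),"F",s["ft_force"].round(1),"w",round(s["grip_width"],4))
    print(" turn",rv.round(2),"shift now-frame mm",(R.T@e*1e3).round(1),"after-turn mm",(G.T@e*1e3).round(1))
E
python3 - <<'E'
from h import *
d=np.load("pics/scene0.npy");W=world(d,"scene");z=W[...,2]
for n,(u,v),h in [("LR",(349,171),.06),("SR",(173,180),.075),("SQ",(312,177),.065),("OB",(217,182),.08)]:
    m=np.zeros(z.shape,bool);m[v-25:v+25,u-19:u+19]=1;m&=(z>h-.005)&(d>0)
    P=W[m][:,:2]*1000;r=cv2.minAreaRect(P.astype(np.float32));b=cv2.boxPoints(r)
    e=[b[1]-b[0],b[2]-b[1]];print(n,np.round(r[0],1),"mean",P.mean(0).round(1),[(round(float(np.hypot(*k)),1),round(float(np.degrees(np.arctan2(k[1],k[0])))%180,1)) for k in e])
C=[]
for n,(u,v) in [("OB",(171,233)),("SQ",(205,235)),("LR",(238,238)),("SR",(271,240))]:
    m=np.zeros(z.shape,np.uint8);m[v-22:v+18,u-19:u+19]=((z<.0265)&(d>0))[v-22:v+18,u-19:u+19]
    k,l=cv2.connectedComponents(m,connectivity=4);m=l==l[v,u]
    P=plane(np.argwhere(m)[:,::-1],.03,"scene")[:,:2]*1000;r=cv2.minAreaRect(P.astype(np.float32))
    print(n,np.round(r[0],1),np.round(r[1],1),round(r[2],1),P.mean(0).round(1));C.append(r[0])
C=np.array(C);dv=np.polyfit([-1.5,-.5,.5,1.5],C,1)
print("pitch",np.hypot(*dv[0]),"ycaddy angle",np.degrees(np.arctan2(dv[0][1],dv[0][0])),"fit",(dv[1]+np.outer([-1.5,-.5,.5,1.5],dv[0])).round(1))
rel([.443,.312,.2],83)
E
```

```text
LR [443.5 323.4] mean [445.8 323.3] [(186.0, 167.4), (77.4, 77.4)]
SR [ 462.6 -194.2] mean [ 463.2 -193.9] [(36.6, 108.7), (36.2, 18.7)]
SQ [461.  202.3] mean [462.8 200.4] [(49.0, 132.5), (45.7, 42.5)]
OB [475.  -72.3] mean [476.3 -72. ] [(58.2, 119.4), (35.9, 29.4)]
OB [ 615.7 -197.6] [82.  52.5] 78.9 [ 617.1 -195.5]
SQ [ 629.1 -107. ] [63.3 64.3] 83.5 [ 628.3 -106.5]
LR [637.9 -18.2] [68.9 69.6] 87.4 [639.6 -19. ]
SR [649.5  67.8] [52.6 50.3] 20.0 [649.9  67.9]
pitch 89.19057831363293 ycaddy angle 82.91839018111435 fit [[ 616.6 -196.5]
 [ 627.5 -108. ]
 [ 638.5  -19.5]
 [ 649.5   69. ]]
t 0.15 pos [0.1581 0.5264 0.2474] jaw 73.3 q [67.  5. 79. -0. 96. -6.] F [-0.6 -0.7  0.1] w 0.0852
 turn [-9.72 -0.02  0.1 ] shift now-frame mm [  47.5 -123.3  334.5] after-turn mm [  47.4 -178.1  308.9]
```

>>> {"fn": "move_arm", "kwargs": {
  "plan": [
    [[8,0,0],[0,0,0],0.085],
    [[8,0,0],[0,0,0],0.085],
    [[8,0,0],[0,0,0],0.085],
    [[8,0,0],[0,0,0],0.085],
    [[8,0,0],[0,0,0],0.085],
    [[8,0,0],[0,0,0],0.085],
    [[8,0,0],[0,0,0],0.085],
    [[8,0,0],[0,0,0],0.085],
    [[8,0,0],[0,0,0],0.085],
    [[8,0,0],[0,0,0],0.085]
  ],
  "newtons": 40
}}

```text
time_s: 1.15
ee_pos: [0.1572, 0.5243, 0.2418]
orientation: [-12.5, 89.3, -112.5]
ft_force: [-0.7, 0.1, 0.2]
grip_width: 0.0849
```

```bash
python3 -c "
from h import *
rel([.443,.312,.15],-7.1)"
```

```text
t 1.15 pos [0.1572 0.5243 0.2418] jaw -10.0 q [67.  5. 79. -0. 96. 77.] F [-0.7  0.1  0.2] w 0.0849
 turn [-2.9   0.7   0.17] shift now-frame mm [ 92.8 318.5 158.3] after-turn mm [ 91.8 309.8 175.4]
```

>>> {"fn": "move_arm", "kwargs": {
  "plan": [
    [[-1,0,0],[0.005,0.04,0.02],0.085],
    [[-1,0,0],[0.005,0.04,0.02],0.085],
    [[-1,0,0],[0.005,0.04,0.021],0.085],
    [[0,0,0],[0.01,0.04,0.021],0.085],
    [[0,0,0],[0.01,0.04,0.021],0.085],
    [[0,0,0],[0.01,0.04,0.021],0.085],
    [[0,0,0],[0.01,0.04,0.021],0.085],
    [[0,0,0],[0.01,0.03,0.021],0.085],
    [[0,0,0],[0,0,0],0.085]
  ]
}}

```text
time_s: 2.05
ee_pos: [0.4497, 0.3106, 0.171]
orientation: [-27.3, 89.1, -124.0]
ft_force: [-0.2, -0.0, -0.2]
grip_width: 0.0852
```

Run:
```python
from h import *
rel([.443,.312,.15],-7.1)
s=arm.get_state();im,d=arm.grab_frame("wrist");cv2.imwrite("pics/w1.png",im[:,:,::-1]);W=world(d,"wrist",s);z=W[...,2]
m=((z>.054)&(z<.068)&(d>0)).astype(np.uint8);n,l,st,c=cv2.connectedComponentsWithStats(m)
for i in range(1,n):
    if st[i,4]>300: print(c[i].round(),st[i,4],cv2.minEnclosingCircle((W[l==i][:,:2]*1000).astype(np.float32)),np.median(z[l==i]),im[l==i].mean(0).round())
```

```text
t 2.05 pos [0.4497 0.3106 0.171 ] jaw -6.7 q [29.  7. 85. -0. 89. 36.] F [-0.2 -0.  -0.2] w 0.0852
 turn [0.43 0.79 0.4 ] shift now-frame mm [21.1 -6.7 -0.9] after-turn mm [21.  -6.8 -0.6]
[462.  20.] 714 ((609.7020263671875, 430.49114990234375), 18.62635612487793) 0.06088010709559065 [62. 60. 57.]
[141. 136.] 3319 ((347.2661437988281, 372.75225830078125), 27.876136779785156) 0.06116562781798777 [75. 48. 31.]
[362. 139.] 3317 ((538.686767578125, 348.29339599609375), 27.89894676208496) 0.06129720035708782 [207. 119.  47.]
[255. 191.] 2731 ((439.6008605957031, 311.8487243652344), 27.9332275390625) 0.0611856387555747 [131. 133. 125.]
[286. 291.] 1998 ((458.3750915527344, 200.9735107421875), 31.28145980834961) 0.06591361192523193 [157. 158. 148.]
```

View pics/w1.png

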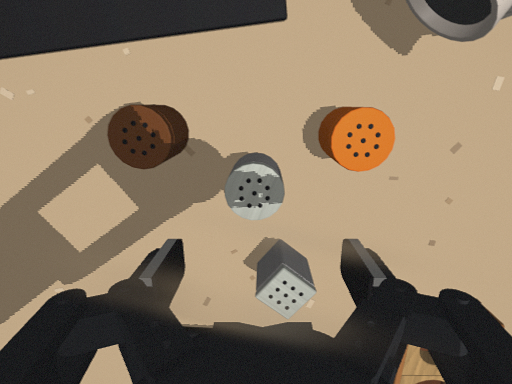

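The wrist view shows the grey large round tin at (255,190), between the brown tin (140,135) and the orange one (360,138). Its centre, (440,312), agrees with the scene view to 3 mm.

>>> {"fn": "move_arm", "kwargs": {
  "plan": [
    [[0.4,0.8,0.4],[0.02,-0.009,0.001],0.085],
    [[0,0,0],[0.03,0,0],0.085],
    [[0,0,0],[0.03,0,0],0.085],
    [[0,0,0],[0.025,0,0],0.085],
    [[0,0,0],[0,0,0],0.085]
  ]
}}

```text
time_s: 2.6
ee_pos: [0.4367, 0.3171, 0.0668]
orientation: [169.8, 89.5, 73.0]
ft_force: [-0.8, -0.4, -0.6]
grip_width: 0.0848
```

```bash
python3 -c "
from h import *
rel([.441,.312,.044],-7.1)"
```

```text
t 2.6 pos [0.4367 0.3171 0.0668] jaw -6.8 q [30. 10. 95.  0. 75. 36.] F [-0.8 -0.4 -0.6] w 0.0848
 turn [ 0.32 -0.49 -0.09] shift now-frame mm [22.8  4.9  4.7] after-turn mm [22.8  4.9  4.5]
```

>>> {"fn": "move_arm", "kwargs": {
  "plan": [
    [[0.3,-0.5,0],[0,0.005,0.005],0.085],
    [[0,0,0],[0.012,0,0],0.085],
    [[0,0,0],[0.011,0,0],0.085],
    [[0,0,0],[0,0,0],0.085]
  ]
}}

```text
time_s: 3.0
ee_pos: [0.4425, 0.3142, 0.047]
orientation: [119.0, 89.5, 22.1]
ft_force: [-0.2, -0.5, 0.2]
grip_width: 0.0848
```

```bash
python3 -c "
from h import *
rel([.441,.312,.044],-7.1)"
```

```text
t 3.0 pos [0.4425 0.3142 0.047 ] jaw -6.9 q [29. 11. 95. -0. 73. 36.] F [-0.2 -0.5  0.2] w 0.0848
 turn [ 0.17 -0.23 -0.42] shift now-frame mm [ 3.  -1.3  2.4] after-turn mm [ 3.  -1.3  2.4]
```

>>> {"fn": "move_arm", "kwargs": {
  "plan": [
    [[0.2,-0.2,-0.4],[0.003,-0.001,0.002],0.085],
    [[0,0,0],[0,0,0],0.04],
    [[0,0,0],[0,0,0],0.04],
    [[0,0,0],[0,0,0],0.04],
    [[0,0,0],[0,0,0],0.04],
    [[0,0,0],[0,0,0],0.04],
    [[0,0,0],[0,0,0],0.04],
    [[0,0,0],[0,0,0],0.04]
  ]
}}

```text
time_s: 3.8
ee_pos: [0.4422, 0.3126, 0.0452]
orientation: [139.8, 89.9, 42.6]
ft_force: [-0.6, 0.6, -0.1]
grip_width: 0.0549
```

```bash
python3 -c "
from h import *
rel([.639,-.019,.15],-7.1)"
```

```text
t 3.8 pos [0.4422 0.3126 0.0452] jaw -7.2 q [29. 11. 95.  0. 73. 36.] F [-0.6  0.6 -0.1] w 0.0549
 turn [-0.09 -0.11 -0.1 ] shift now-frame mm [-105.   236.9  304.1] after-turn mm [-104.8  236.3  304.7]
```

>>> {"fn": "move_arm", "kwargs": {
  "plan": [
    [[0,0,0],[-0.015,0,0],0.04],
    [[0,0,0],[-0.03,0,0],0.04],
    [[0,0,0],[-0.03,0,0],0.04],
    [[0,0,0],[-0.03,0.01,0.01],0.04],
    [[0,0,0],[-0.005,0.025,0.03],0.04],
    [[0,0,0],[0,0.03,0.04],0.04],
    [[0,0,0],[0,0.035,0.045],0.04],
    [[0,0,0],[0,0.035,0.045],0.04],
    [[0,0,0],[0,0.035,0.045],0.04],
    [[0,0,0],[0,0.035,0.045],0.04],
    [[0,0,0],[0,0.02,0.03],0.04],
    [[0,0,0],[0,0,0],0.04]
  ]
}}

```text
time_s: 5.0
ee_pos: [0.6179, 0.0142, 0.1557]
orientation: [-24.6, 89.9, -121.4]
ft_force: [-0.9, 0.6, -1.5]
grip_width: 0.0552
```

```bash
python3 -c "
from h import *
rel([.639,-.019,.13],-7.1)"
```

```text
t 5.0 pos [0.6179 0.0142 0.1557] jaw -6.8 q [-4. 16. 77. -0. 88.  3.] F [-0.9  0.6 -1.5] w 0.0552
 turn [0.28 0.06 0.03] shift now-frame mm [25.7 25.  30.5] after-turn mm [25.7 25.1 30.4]
```

>>> {"fn": "move_arm", "kwargs": {
  "plan": [
    [[0.3,0,0],[0,0.025,0.03],0.04],
    [[0,0,0],[0.01,0,0],0.04],
    [[0,0,0],[0,0,0],0.04]
  ]
}}

```text
time_s: 5.3
ee_pos: [0.6388, -0.0197, 0.1433]
orientation: [-95.4, 89.7, 167.3]
ft_force: [-0.9, -0.4, -1.4]
grip_width: 0.0547
```

```bash
cat > wells.py <<'E'
from h import *
import sys
rel([.639,-.019,.06],-7.1)
s=arm.get_state();im,d=arm.grab_frame("wrist");cv2.imwrite(f"pics/{sys.argv[1]}.png",im[:,:,::-1]);W=world(d,"wrist",s);z=W[...,2]
m=((z<.0265)&(d>0)).astype(np.uint8);n,l,st,c=cv2.connectedComponentsWithStats(m,connectivity=4)
for i in range(1,n):
    if st[i,4]<800: continue
    P=plane(np.argwhere(l==i)[:,::-1],.03,"wrist",s)[:,:2]*1000;r=cv2.minAreaRect(P.astype(np.float32))
    print(c[i].round(),st[i,4],np.round(r[0],1),np.round(r[1],1),round(r[2],1),"mean",P.mean(0).round(1),"zmed",np.median(z[l==i]).round(4))
E
python3 wells.py w2
```

```text
t 5.3 pos [ 0.6388 -0.0197  0.1433] jaw -7.2 q [-7. 19. 74.  0. 87.  0.] F [-0.9 -0.4 -1.4] w 0.0547
 turn [-0.13 -0.02  0.25] shift now-frame mm [83.3  0.5 -0.6] after-turn mm [83.3  0.1 -0.7]
[266. 145.] 107798 [615.2 -39.6] [368.8 592. ] 84.7 mean [644.1  17.1] zmed 0.0016
[262.  92.] 3325 [647.1  67.5] [52.8 52.2] 82.6 mean [647.2  68.3] zmed 0.0095
[262. 178.] 2269 [637.2  -7.4] [46.1 71. ] 83.6 mean [637.5  -4.7] zmed 0.0093
[152. 350.] 826 [ 484.5 -196.9] [86.4 30.4] 72.6 mean [ 488. -189.] zmed 0.0012
[383. 358.] 1573 [ 746.2 -236.7] [ 35.5 107.4] 27.9 mean [ 748.2 -233.5] zmed 0.019
```

View pics/w2.png

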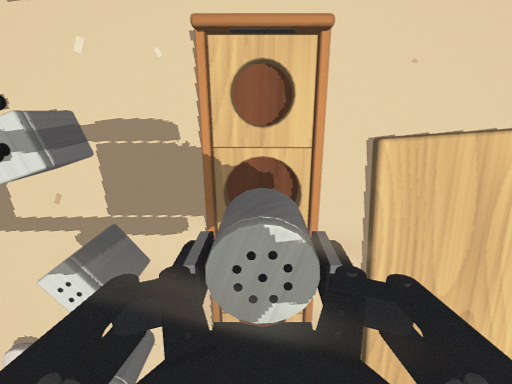

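The wrist view shows the tin hanging upright at (262,270) over the large round well, with the small round well at (262,92). Both wells agree with the scene fit to 3 mm.

>>> {"fn": "move_arm", "kwargs": {
  "plan": [
    [[0,0,0],[0.02,0,0],0.04],
    [[0,0,0],[0.02,0,0],0.04],
    [[0,0,0],[0.015,0,0],0.04],
    [[0,0,0],[0,0,0],0.04]
  ]
}}

```text
time_s: 5.75
ee_pos: [0.6391, -0.0158, 0.0905]
orientation: [95.5, 89.9, -1.4]
ft_force: [-0.3, 0.3, -1.6]
grip_width: 0.055
```

```bash
python3 -c "
from h import *
rel([.638,-.0195,.053],-7.1)"
```

```text
t 5.75 pos [ 0.6391 -0.0158  0.0905] jaw -6.9 q [-6. 21. 78.  0. 81.  0.] F [-0.3  0.3 -1.6] w 0.055
 turn [ 0.16 -0.01 -0.1 ] shift now-frame mm [37.5 -0.7  3.8] after-turn mm [37.5 -0.6  3.8]
```

>>> {"fn": "move_arm", "kwargs": {
  "plan": [
    [[0,0,0],[0,-0.001,0.004],0.04],
    [[0,0,0],[0.012,0,0.001],0.04],
    [[0,0,0],[0.012,0,0],0.04],
    [[0,0,0],[0.008,0,0],0.04],
    [[0,0,0],[0,0,0],0.04]
  ]
}}

```text
time_s: 6.25
ee_pos: [0.6386, -0.02, 0.0591]
orientation: [91.3, 89.6, -5.5]
ft_force: [-1.7, 0.3, -0.8]
grip_width: 0.055
```

```bash
python3 -c "
from h import *
rel([.638,-.0195,.053],-7.1)"
```

```text
t 6.25 pos [ 0.6386 -0.02    0.0591] jaw -6.8 q [-7. 22. 80.  0. 78. -0.] F [-1.7  0.3 -0.8] w 0.055
 turn [ 0.25 -0.01 -0.36] shift now-frame mm [ 6.1 -0.7 -0.5] after-turn mm [ 6.1 -0.7 -0.5]
```

Now a slow final descent.

>>> {"fn": "move_arm", "kwargs": {
  "plan": [
    [[0,0,0],[0.003,0,0],0.04],
    [[0,0,0],[0.003,0,0],0.04],
    [[0,0,0],[0.002,0,0],0.04],
    [[0,0,0],[0,0,0],0.04]
  ]
}}

```text
time_s: 6.65
ee_pos: [0.6395, -0.0203, 0.0541]
orientation: [90.5, 89.5, -6.3]
ft_force: [0.8, -0.3, -1.9]
grip_width: 0.0552
```

>>> {"fn": "move_arm", "kwargs": {
  "plan": [
    [[0,0,0],[0.0015,0,0],0.04],
    [[0,0,0],[0.0015,0,0],0.04],
    [[0,0,0],[0,0,0],0.04]
  ]
}}

```text
time_s: 6.95
ee_pos: [0.6404, -0.0204, 0.0536]
orientation: [90.1, 89.4, -6.8]
ft_force: [-0.4, -0.0, -2.0]
grip_width: 0.055
```

>>> {"fn": "move_arm", "kwargs": {
  "plan": [
    [[0,0,0],[0.002,0,0],0.04],
    [[0,0,0],[0,0,0],0.072],
    [[0,0,0],[0,0,0],0.072],
    [[0,0,0],[0,0,0],0.072],
    [[0,0,0],[-0.01,0,0],0.072],
    [[0,0,0],[-0.03,0,0],0.072],
    [[0,0,0],[-0.04,0,0],0.085],
    [[0,0,0],[-0.03,0,0],0.085],
    [[0,0,0],[0,0,0],0.085]
  ]
}}

```text
time_s: 7.85
ee_pos: [0.6389, -0.0203, 0.1659]
orientation: [89.7, 89.5, -7.2]
ft_force: [-0.2, 0.2, 0.7]
grip_width: 0.0848
```

Run:
```python
from h import *
rel([.462,.2015,.12],-47.5)
rel([.462,.2015,.12],42.5)
s=arm.get_state();im,d=arm.grab_frame("wrist");cv2.imwrite("pics/w3.png",im[:,:,::-1]);W=world(d,"wrist",s);z=W[...,2]
m=((z>.063)&(z<.075)&(d>0)&(np.hypot(W[...,0]-.638,W[...,1]+.02)<.045))
print(W[m].mean(0),cv2.minEnclosingCircle((W[m][:,:2]*1000).astype(np.float32)))
```

```text
t 7.85 pos [ 0.6389 -0.0203  0.1659] jaw -6.9 q [-7. 18. 73. -0. 89. -0.] F [-0.2  0.2  0.7] w 0.0848
 turn [40.64 -0.18 -0.49] shift now-frame mm [  44.1 -202.6 -199.1] after-turn mm [  45.9 -283.   -19.4]
t 7.85 pos [ 0.6389 -0.0203  0.1659] jaw -6.9 q [-7. 18. 73. -0. 89. -0.] F [-0.2  0.2  0.7] w 0.0848
 turn [-49.36   0.22  -0.48] shift now-frame mm [  44.1 -202.6 -199.1] after-turn mm [  45.9   19.4 -283. ]
[ 0.63927473 -0.01991836  0.06912788] ((639.1557006835938, -21.35666275024414), 27.797046661376953)
```

The large round tin is in its well: lid centre (639,-21) mm, lid height 69 mm. Next is the square tin.

>>> {"fn": "move_arm", "kwargs": {
  "plan": [
    [[0,0,0],[0,-0.035,-0.035],0.085],
    [[0,0,0],[0,-0.035,-0.035],0.085],
    [[0,0,0],[0,-0.035,-0.034],0.085],
    [[0,0,0],[0,-0.034,-0.034],0.085],
    [[0,0,0],[0,-0.034,-0.034],0.085],
    [[0,0,0],[0,-0.03,-0.028],0.085],
    [[8,0,0],[0,0,0],0.085],
    [[8,0,0],[0,0,0],0.085],
    [[8,0,0],[0,0,0],0.085],
    [[8,0,0],[0,0,0],0.085],
    [[8,0,0],[0,0,0],0.085],
    [[0,0,0],[0,0,0],0.085]
  ]
}}

```text
time_s: 9.1
ee_pos: [0.4431, 0.2084, 0.141]
orientation: [-26.1, 88.4, -164.5]
ft_force: [-0.2, -0.5, 0.2]
grip_width: 0.0848
```

```bash
cat > tin.py <<'E'
from h import *
import sys
x,y,h,j=map(float,sys.argv[1:5])
rel([x,y,.12],j)
s=arm.get_state();im,d=arm.grab_frame("wrist");cv2.imwrite(f"pics/{sys.argv[5]}.png",im[:,:,::-1]);W=world(d,"wrist",s);z=W[...,2]
m=((z>h-.004)&(z<h+.01)&(d>0)&(np.hypot(W[...,0]-x,W[...,1]-y)<.045))
r=cv2.minAreaRect((W[m][:,:2]*1000).astype(np.float32));b=cv2.boxPoints(r)
print(np.argwhere(m).mean(0).round()[::-1],r[0],[(np.hypot(*k).round(1),(np.degrees(np.arctan2(k[1],k[0]))%180).round(1)) for k in (b[1]-b[0],b[2]-b[1])],z[m].mean())
E
python3 tin.py .462 .2015 .065 -47.5 w4
```

```text
t 9.1 pos [0.4431 0.2084 0.141 ] jaw -48.4 q [18.  1. 95.  0. 86. 67.] F [-0.2 -0.5  0.2] w 0.0848
 turn [-0.9   1.45  0.73] shift now-frame mm [ 20.6  18.  -10.1] after-turn mm [21.  17.9 -9.3]
[287. 194.] (458.50323486328125, 200.50534057617188) [(np.float32(46.1), np.float32(133.9)), (np.float32(45.9), np.float32(43.9))] 0.0661478849422474
```

>>> {"fn": "move_arm", "kwargs": {
  "plan": [
    [[-2,1.4,0.7],[0.01,0.017,-0.007],0.085],
    [[0,0,0],[0.02,0,0],0.085],
    [[0,0,0],[0.025,0,0],0.085],
    [[0,0,0],[0.01,0,0],0.085],
    [[0,0,0],[0,0,0],0.085]
  ]
}}

```text
time_s: 9.65
ee_pos: [0.4587, 0.1995, 0.0712]
orientation: [-34.3, 89.8, -169.7]
ft_force: [0.1, -0.7, 0.6]
grip_width: 0.0853
```

```bash
python3 -c "
from h import *
rel([.460,.201,.045],-46.5)"
```

```text
t 9.65 pos [0.4587 0.1995 0.0712] jaw -45.4 q [17.  5. 99.  0. 76. 62.] F [ 0.1 -0.7  0.6] w 0.0853
 turn [1.1  0.16 0.11] shift now-frame mm [26.2 -0.1 -2.1] after-turn mm [26.2 -0.2 -2. ]
```

>>> {"fn": "move_arm", "kwargs": {
  "plan": [
    [[1,0,0],[0.013,0,-0.002],0.085],
    [[0,0,0],[0.012,0,0],0.085],
    [[0,0,0],[0.002,0,0],0.085],
    [[0,0,0],[0,0,0],0.03],
    [[0,0,0],[0,0,0],0.03],
    [[0,0,0],[0,0,0],0.03],
    [[0,0,0],[0,0,0],0.03],
    [[0,0,0],[0,0,0],0.03],
    [[0,0,0],[0,0,0],0.03],
    [[0,0,0],[0,0,0],0.03],
    [[0,0,0],[0,0,0],0.03]
  ]
}}

```text
time_s: 10.75
ee_pos: [0.4617, 0.2016, 0.0446]
orientation: [171.0, 89.9, 34.6]
ft_force: [0.4, -0.6, -0.4]
grip_width: 0.0458
```

```bash
python3 -c "
from h import *
rel([.627,-.108,.15],-7.1)"
```

```text
t 10.75 pos [0.4617 0.2016 0.0446] jaw -46.3 q [ 17.   7. 101.   0.  72.  63.] F [ 0.4 -0.6 -0.4] w 0.0458
 turn [-3.922e+01 -5.000e-02 -3.000e-02] shift now-frame mm [-105.4  338.1   94.2] after-turn mm [-105.4  202.3  286.8]
```

>>> {"fn": "move_arm", "kwargs": {
  "plan": [
    [[0,0,0],[-0.015,0,0],0.03],
    [[0,0,0],[-0.03,0,0],0.03],
    [[0,0,0],[-0.035,0,0],0.03],
    [[-7,0,0],[-0.03,0,0],0.03],
    [[-8,0,0],[-0.01,0,0],0.03],
    [[-8,0,0],[0,0,0],0.03],
    [[-8,0,0],[0,0,0],0.03],
    [[-7,0,0],[0,0,0],0.03],
    [[0,0,0],[0,0,0],0.03]
  ]
}}

```text
time_s: 11.65
ee_pos: [0.46, 0.2011, 0.1677]
orientation: [-73.5, 89.8, -170.3]
ft_force: [1.1, -0.4, -2.9]
grip_width: 0.0458
```

```bash
python3 -c "
from h import *
rel([.627,-.108,.15],-7.1)"
```

```text
t 11.65 pos [0.46   0.2011 0.1677] jaw -6.8 q [17.  1. 92.  0. 87. 24.] F [ 1.1 -0.4 -2.9] w 0.0458
 turn [0.28 0.06 0.2 ] shift now-frame mm [ 17.3 202.6 287.1] after-turn mm [ 17.7 204.  286.1]
```

>>> {"fn": "move_arm", "kwargs": {
  "plan": [
    [[0,0,0],[0,0.02,0.03],0.03],
    [[0,0,0],[0,0.03,0.045],0.03],
    [[0,0,0],[0,0.033,0.046],0.03],
    [[0,0,0],[0,0.033,0.046],0.03],
    [[0,0,0],[0,0.033,0.046],0.03],
    [[0,0,0],[0,0.033,0.046],0.03],
    [[0,0,0],[0,0.022,0.027],0.03],
    [[0,0,0],[0,0,0],0.03],
    [[0,0,0],[0,0,0],0.03]
  ]
}}

```text
time_s: 12.55
ee_pos: [0.6163, -0.0908, 0.1624]
orientation: [-99.6, 89.5, 162.4]
ft_force: [-1.2, -0.4, -2.1]
grip_width: 0.0456
```

```bash
python3 -c "
from h import *
rel([.6265,-.108,.053],-7.1)"
```

```text
t 12.55 pos [ 0.6163 -0.0908  0.1624] jaw -8.1 q [-14.  16.  75.   0.  89.  -6.] F [-1.2 -0.4 -2.1] w 0.0456
 turn [-0.96 -0.08  0.48] shift now-frame mm [109.2  13.4  15.8] after-turn mm [109.4  12.3  15.8]
```

>>> {"fn": "move_arm", "kwargs": {
  "plan": [
    [[-1,0,0.5],[0,0.012,0.016],0.03],
    [[0,0,0],[0.02,0,0.001],0.03],
    [[0,0,0],[0.025,0,0.001],0.03],
    [[0,0,0],[0.01,0,0.001],0.03],
    [[0,0,0],[0,0,0],0.03]
  ]
}}

```text
time_s: 13.05
ee_pos: [0.6244, -0.1064, 0.106]
orientation: [-174.3, 89.8, 88.6]
ft_force: [0.1, 0.3, -1.9]
grip_width: 0.0453
```

```bash
python3 wells.py w5 | grep -v '\] [0-9]\{5\}'; python3 -c "
from h import *
rel([.6265,-.108,.0525],-7.1)"
```

```text
t 13.05 pos [ 0.6244 -0.1064  0.106 ] jaw -7.1 q [-15.  19.  78.   0.  83.  -8.] F [ 0.1  0.3 -1.9] w 0.0453
 turn [-0.   -0.19  0.02] shift now-frame mm [ 46.3   3.7 -88.4] after-turn mm [ 46.    3.7 -88.6]
[234.  98.] 1039 [621.3 -22.8] [40.6 70.6] 10.2 mean [613.  -21.8] zmed 0.0108
[266. 185.] 2010 [626.3 -93.5] [32.1 60.9] 82.6 mean [627.8 -87.7] zmed 0.0094
[149. 356.] 1217 [ 494.5 -248. ] [93.1 23.9] 46.0 mean [ 494.9 -244.1] zmed 0.0017
[376. 357.] 1269 [ 711.2 -275.5] [23.9 93.2] 29.6 mean [ 712.5 -272.9] zmed 0.0011
t 13.1 pos [ 0.6247 -0.1064  0.1067] jaw -7.1 q [-15.  19.  78.   0.  83.  -8.] F [-1.1  0.7 -3. ] w 0.0457
 turn [ 0.01 -0.19 -0.03] shift now-frame mm [54.2  2.   1.6] after-turn mm [54.2  2.   1.4]
```

View pics/w5.png

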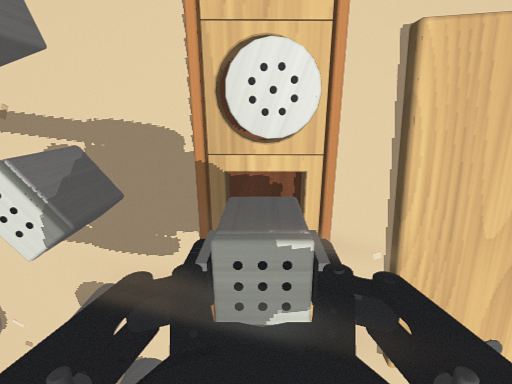

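The large round tin sits in its well. The square tin hangs aligned over the square well, whose wrist estimate is (624.5,-108).

>>> {"fn": "move_arm", "kwargs": {
  "plan": [
    [[0,0,0],[0.01,0.002,0.002],0.03],
    [[0,0,0],[0.015,0,0],0.03],
    [[0,0,0],[0.012,0,0],0.03],
    [[0,0,0],[0.008,0,0],0.03],
    [[0,0,0],[0,0,0],0.03]
  ]
}}

```text
time_s: 13.6
ee_pos: [0.6283, -0.1076, 0.0614]
orientation: [116.4, 89.6, 19.3]
ft_force: [0.7, 0.6, -2.2]
grip_width: 0.0455
```

```bash
python3 -c "
from h import *
rel([.626,-.108,.0526],-7.1)"
```

```text
t 13.6 pos [ 0.6283 -0.1076  0.0614] jaw -7.0 q [-15.  22.  80.   0.  78.  -8.] F [ 0.7  0.6 -2.2] w 0.0455
 turn [ 0.06 -0.16 -0.33] shift now-frame mm [ 8.8 -2.3  0.7] after-turn mm [ 8.8 -2.2  0.6]
```

>>> {"fn": "move_arm", "kwargs": {
  "plan": [
    [[0,0,-0.3],[0.004,-0.002,0],0.03],
    [[0,0,0],[0.004,0,0],0.03],
    [[0,0,0],[0.003,0,0],0.03],
    [[0,0,0],[0.002,0,0],0.03],
    [[0,0,0],[0,0,0],0.03]
  ]
}}

```text
time_s: 14.1
ee_pos: [0.6273, -0.1077, 0.0534]
orientation: [123.2, 89.8, 26.2]
ft_force: [0.5, -0.2, -2.6]
grip_width: 0.0456
```

>>> {"fn": "move_arm", "kwargs": {
  "plan": [
    [[0,0,0],[0.002,0,0],0.03],
    [[0,0,0],[0.002,0,0],0.03],
    [[0,0,0],[0.002,0,0],0.062],
    [[0,0,0],[0,0,0],0.062],
    [[0,0,0],[0,0,0],0.062],
    [[0,0,0],[0,0,0],0.062],
    [[0,0,0],[-0.01,0,0],0.062],
    [[0,0,0],[-0.03,0,0],0.066],
    [[0,0,0],[-0.04,0,0],0.085],
    [[0,0,0],[-0.04,0,0],0.085],
    [[0,0,0],[0,0,0],0.085]
  ]
}}

```text
time_s: 15.2
ee_pos: [0.6275, -0.1082, 0.1754]
orientation: [108.3, 89.6, 11.3]
ft_force: [1.7, -0.2, 0.7]
grip_width: 0.0848
```

```bash
python3 tin.py .627 -.108 .073 -7.1 w6; python3 -c "
from h import *
rel([.475,-.072,.13],29.4)"
```

```text
t 15.2 pos [ 0.6275 -0.1082  0.1754] jaw -7.1 q [-15.  17.  73.   0.  90.  -8.] F [ 1.7 -0.2  0.7] w 0.0848
 turn [ 0.04 -0.11 -0.34] shift now-frame mm [55.4 -0.8 -0. ] after-turn mm [55.4 -0.5 -0.1]
[263. 197.] (626.3402709960938, -109.44477081298828) [(np.float32(46.1), np.float32(173.1)), (np.float32(46.1), np.float32(83.1))] 0.0741076677200878
t 15.25 pos [ 0.6263 -0.1079  0.1723] jaw -7.1 q [-15.  17.  73.   0.  90.  -8.] F [-0.3 -0.4 -0.5] w 0.0851
 turn [-36.47  -0.12  -0.11] shift now-frame mm [  42.1 -154.6  -16.9] after-turn mm [  42.3 -114.2 -105.5]
```

The square tin is placed: centre (626,-109), lid at 74 mm, sides aligned with the well. Next is the oblong tin.

>>> {"fn": "move_arm", "kwargs": {
  "plan": [
    [[0,0,0],[0,-0.035,-0.004],0.085],
    [[0,0,0],[0,-0.035,-0.004],0.085],
    [[0,0,0],[0,-0.035,-0.004],0.085],
    [[0,0,0],[0,-0.035,-0.004],0.085],
    [[0,0,0],[0,-0.02,-0.002],0.085],
    [[-7.5,0,0],[0,0,0],0.085],
    [[-7.5,0,0],[0,0,0],0.085],
    [[-7.5,0,0],[0,0,0],0.085],
    [[-7.5,0,0],[0,0,0],0.085],
    [[-5,0,0],[0,0,0],0.085],
    [[0,0,0],[0,0,0],0.085]
  ]
}}

```text
time_s: 16.35
ee_pos: [0.4561, -0.067, 0.1587]
orientation: [-141.4, 88.7, 157.9]
ft_force: [0.7, -0.3, -0.1]
grip_width: 0.0851
```

```bash
python3 tin.py .475 -.072 .080 29.4 w7
```

```text
t 16.35 pos [ 0.4561 -0.067   0.1587] jaw 29.3 q [-16.  -4.  97.   0.  87. -45.] F [ 0.7 -0.3 -0.1] w 0.0851
 turn [-0.08 -1.02  0.81] shift now-frame mm [38.3 14.5 14.3] after-turn mm [38.7 14.  13.7]
[279. 222.] (472.1324768066406, -72.67852020263672) [(np.float32(58.5), np.float32(119.9)), (np.float32(33.9), np.float32(29.9))] 0.08114879710411677
```

>>> {"fn": "move_arm", "kwargs": {
  "plan": [
    [[0,-1,0.8],[0.01,0.012,0.013],0.085],
    [[0,0,0],[0.02,0,0],0.085],
    [[0,0,0],[0.02,0,0],0.085],
    [[0,0,0],[0.01,0,0],0.085],
    [[0,0,0],[0,0,0],0.085]
  ]
}}

```text
time_s: 16.9
ee_pos: [0.4727, -0.0724, 0.0951]
orientation: [-133.7, 89.9, 165.1]
ft_force: [-0.9, 0.5, -0.7]
grip_width: 0.0851
```

```bash
python3 -c "
from h import *
rel([.473,-.072,.058],29.7)"
```

```text
t 16.9 pos [ 0.4727 -0.0724  0.0951] jaw 28.7 q [-16.   1. 101.  -0.  79. -44.] F [-0.9  0.5 -0.7] w 0.0851
 turn [-0.99 -0.05  0.05] shift now-frame mm [37.1  0.5 -0.1] after-turn mm [37.1  0.5 -0.1]
```

>>> {"fn": "move_arm", "kwargs": {
  "plan": [
    [[-1,0,0],[0.015,0,0],0.085],
    [[0,0,0],[0.013,0,0],0.085],
    [[0,0,0],[0.009,0,0],0.085],
    [[0,0,0],[0,0,0],0.02],
    [[0,0,0],[0,0,0],0.02],
    [[0,0,0],[0,0,0],0.02],
    [[0,0,0],[0,0,0],0.02],
    [[0,0,0],[0,0,0],0.02],
    [[0,0,0],[0,0,0],0.02],
    [[0,0,0],[0,0,0],0.02],
    [[0,0,0],[0,0,0],0.02],
    [[0,0,0],[0,0,0],0.02]
  ]
}}

```text
time_s: 18.1
ee_pos: [0.4749, -0.0729, 0.0604]
orientation: [44.6, 89.7, -15.9]
ft_force: [-0.4, 0.0, -1.5]
grip_width: 0.0334
```

```bash
python3 -c "
from h import *
rel([.616,-.196,.17],-7.1)"
```

```text
t 18.1 pos [ 0.4749 -0.0729  0.0604] jaw 29.5 q [-15.   3. 103.  -0.  74. -45.] F [-0.4  0.  -1.5] w 0.0334
 turn [36.63  0.13 -0.25] shift now-frame mm [-108.8   62.5  177. ] after-turn mm [-109.6  155.2  104.7]
```

>>> {"fn": "move_arm", "kwargs": {
  "plan": [
    [[0,0,0],[-0.015,0,0],0.02],
    [[0,0,0],[-0.03,0,0],0.02],
    [[0,0,0],[-0.035,0,0],0.02],
    [[7,0,0],[-0.03,0,0],0.02],
    [[8,0,0],[-0.01,0,0],0.02],
    [[8,0,0],[0,0,0],0.02],
    [[7,0,0],[0,0,0],0.02],
    [[6,0,0],[0,0,0],0.02],
    [[0,0,0],[0,0,0],0.02]
  ]
}}

```text
time_s: 19.0
ee_pos: [0.4734, -0.0725, 0.1845]
orientation: [83.7, 89.9, -14.2]
ft_force: [-0.0, -0.5, -1.6]
grip_width: 0.0335
```

```bash
python3 -c "
from h import *
rel([.616,-.196,.17],-7.1)"
```

```text
t 19.0 pos [ 0.4734 -0.0725  0.1845] jaw -7.9 q [-15.  -3.  94.   0.  89.  -8.] F [-0.  -0.5 -1.6] w 0.0335
 turn [-0.8   0.02 -0.14] shift now-frame mm [ 14.9 158.2 102.7] after-turn mm [ 14.5 156.8 104.9]
```

>>> {"fn": "move_arm", "kwargs": {
  "plan": [
    [[-0.8,0,0],[0,0.02,0.015],0.02],
    [[0,0,0],[0,0.035,0.024],0.02],
    [[0,0,0],[0,0.035,0.024],0.02],
    [[0,0,0],[0,0.035,0.024],0.02],
    [[0,0,0],[0,0.032,0.018],0.02],
    [[0,0,0],[0,0,0],0.02],
    [[0,0,0],[0,0,0],0.02]
  ]
}}

```text
time_s: 19.7
ee_pos: [0.6206, -0.1988, 0.1803]
orientation: [-127.3, 89.8, 136.7]
ft_force: [-0.7, -0.0, -1.0]
grip_width: 0.033
```

```bash
python3 -c "
from h import *
rel([.616,-.196,.0684],-7.1)"
```

```text
t 19.7 pos [ 0.6206 -0.1988  0.1803] jaw -6.0 q [-23.  19.  69.   0.  92. -17.] F [-0.7 -0.  -1. ] w 0.033
 turn [ 1.12 -0.12  0.16] shift now-frame mm [111.9  -4.5  -2. ] after-turn mm [111.9  -4.9  -2.2]
```

>>> {"fn": "move_arm", "kwargs": {
  "plan": [
    [[1,0,0],[0.01,-0.005,-0.002],0.02],
    [[0,0,0],[0.02,0,0],0.02],
    [[0,0,0],[0.025,0,0],0.02],
    [[0,0,0],[0.01,0,0],0.02],
    [[0,0,0],[0,0,0],0.02]
  ]
}}

```text
time_s: 20.2
ee_pos: [0.6107, -0.1913, 0.1134]
orientation: [-126.2, 89.7, 137.0]
ft_force: [0.0, 0.5, -1.5]
grip_width: 0.0339
```

```bash
python3 wells.py w8 | grep -v '\] [0-9]\{5\}'; python3 -c "
from h import *
rel([.615,-.196,.0684],-7.1)"
```

```text
t 20.2 pos [ 0.6107 -0.1913  0.1134] jaw -6.8 q [-23.  20.  76.   0.  84. -16.] F [ 0.   0.5 -1.5] w 0.0339
 turn [ 0.31 -0.18  0.25] shift now-frame mm [  53.9    8.  -174.3] after-turn mm [  53.4    6.8 -174.5]
[248.  96.] 1041 [ 624.2 -107.8] [61.2 60.5] 82.6 mean [ 607.7 -106.3] zmed 0.0118
[276. 177.] 1080 [ 615.3 -180.1] [42.6 49.4] 81.7 mean [ 622.  -169.2] zmed 0.0094
[369. 356.] 817 [ 693.8 -365.6] [16.7 96.8] 31.8 mean [ 694.5 -363.5] zmed 0.0011
t 20.25 pos [ 0.6109 -0.1914  0.1141] jaw -6.8 q [-23.  20.  76.   0.  84. -16.] F [ 0.1  0.1 -1.9] w 0.0332
 turn [ 0.31 -0.18  0.22] shift now-frame mm [45.7  4.8  4.3] after-turn mm [45.7  4.6  4.1]
```

View pics/w8.png

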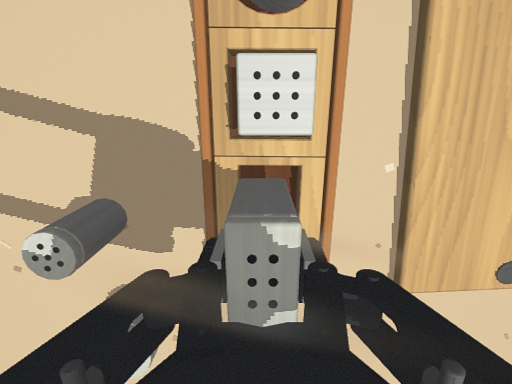

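The square tin sits centred in its well, and the oblong tin hangs over the oblong well at (275,180). The wrist estimate of that well is (613,-196), so I'll aim for (615,-196).

>>> {"fn": "move_arm", "kwargs": {
  "plan": [
    [[0.3,0,0],[0.005,0.005,0.004],0.02],
    [[0,0,0],[0.012,0,0],0.02],
    [[0,0,0],[0.012,0,0],0.02],
    [[0,0,0],[0.007,0,0],0.02],
    [[0,0,0],[0,0,0],0.02]
  ]
}}

```text
time_s: 20.75
ee_pos: [0.6174, -0.1966, 0.0794]
orientation: [111.3, 89.8, 14.3]
ft_force: [-0.3, -0.2, -1.6]
grip_width: 0.0334
```

```bash
python3 -c "
from h import *
rel([.615,-.196,.0684],-7.1)"
```

```text
t 20.75 pos [ 0.6174 -0.1966  0.0794] jaw -7.1 q [-23.  22.  77.   0.  80. -16.] F [-0.3 -0.2 -1.6] w 0.0334
 turn [ 0.01 -0.07 -0.17] shift now-frame mm [11.  -2.5 -0.3] after-turn mm [11.  -2.5 -0.3]
```

>>> {"fn": "move_arm", "kwargs": {
  "plan": [
    [[0,0,0],[0.004,-0.002,0],0.02],
    [[0,0,0],[0.005,0,0],0.02],
    [[0,0,0],[0.004,0,0],0.02],
    [[0,0,0],[0.003,0,0],0.02],
    [[0,0,0],[0.002,0,0],0.02],
    [[0,0,0],[0,0,0],0.02]
  ]
}}

```text
time_s: 21.35
ee_pos: [0.6163, -0.1966, 0.0686]
orientation: [86.5, 89.6, -10.6]
ft_force: [0.8, -0.6, -2.4]
grip_width: 0.0336
```

>>> {"fn": "move_arm", "kwargs": {
  "plan": [
    [[0,0,0],[0.002,0,0],0.02],
    [[0,0,0],[0.001,0,0],0.055],
    [[0,0,0],[0,0,0],0.055],
    [[0,0,0],[0,0,0],0.055],
    [[0,0,0],[0,0,0],0.055],
    [[0,0,0],[-0.01,0,0],0.055],
    [[0,0,0],[-0.03,0,0],0.06],
    [[0,0,0],[-0.04,0,0],0.085],
    [[0,0,0],[-0.03,0,0],0.085],
    [[0,0,0],[0,0,0],0.085]
  ]
}}

```text
time_s: 22.35
ee_pos: [0.6155, -0.1965, 0.1797]
orientation: [92.0, 89.6, -5.1]
ft_force: [0.8, 0.1, -0.1]
grip_width: 0.0847
```

```bash
python3 tin.py .615 -.196 .088 -7.1 w9; python3 -c "
from h import *
rel([.461,-.194,.13],-7.1)"
```

```text
t 22.35 pos [ 0.6155 -0.1965  0.1797] jaw -7.1 q [-23.  18.  71.   0.  91. -16.] F [ 0.8  0.1 -0.1] w 0.0847
 turn [ 0.01 -0.01 -0.36] shift now-frame mm [59.7 -0.9 -0.4] after-turn mm [59.7 -0.5 -0.4]
[263. 199.] (615.1170043945312, -196.10205078125) [(np.float32(34.0), np.float32(172.0)), (np.float32(58.2), np.float32(82.0))] 0.08917027975925167
t 22.4 pos [ 0.6147 -0.1961  0.1774] jaw -7.1 q [-23.  18.  71.   0.  91. -16.] F [-0.5 -0.5 -1.1] w 0.0851
 turn [ 0.01 -0.07 -0.18] shift now-frame mm [  46.9 -153.    17. ] after-turn mm [  47.4 -152.8   16.9]
```

The oblong tin is placed: centre (615,-196), lid at 89 mm. The small round tin is last.

>>> {"fn": "move_arm", "kwargs": {
  "plan": [
    [[0,0,0],[0,-0.035,0.004],0.085],
    [[0,0,0],[0,-0.035,0.004],0.085],
    [[0,0,0],[0,-0.035,0.004],0.085],
    [[0,0,0],[0.01,-0.033,0.004],0.085],
    [[0,0,0],[0.01,-0.015,0.001],0.085],
    [[0,0,0],[0,0,0],0.085],
    [[0,0,0],[0,0,0],0.085]
  ]
}}

```text
time_s: 23.1
ee_pos: [0.4519, -0.1915, 0.1454]
orientation: [-119.4, 89.2, 143.5]
ft_force: [1.8, -0.3, -0.4]
grip_width: 0.0849
```

```bash
python3 tin.py .461 -.194 .075 -7.1 w10
```

```text
t 23.1 pos [ 0.4519 -0.1915  0.1454] jaw -7.1 q [-30.   1.  95.   0.  85. -23.] F [ 1.8 -0.3 -0.4] w 0.0849
 turn [ 0.03 -0.4   0.7 ] shift now-frame mm [25.3  9.7  1.5] after-turn mm [25.4  9.4  1.3]
[276. 213.] (458.92236328125, -194.93496704101562) [(np.float32(37.0), np.float32(135.6)), (np.float32(37.0), np.float32(45.6))] 0.0761053963896891
```

>>> {"fn": "move_arm", "kwargs": {
  "plan": [
    [[0,-0.4,0.7],[0.01,0.009,0.002],0.085],
    [[0,0,0],[0.02,0,0],0.085],
    [[0,0,0],[0.02,0,0],0.085],
    [[0,0,0],[0.005,0,0],0.085],
    [[0,0,0],[0,0,0],0.085]
  ]
}}

```text
time_s: 23.65
ee_pos: [0.4675, -0.1957, 0.0906]
orientation: [74.1, 89.7, -22.8]
ft_force: [-0.5, -0.0, -0.1]
grip_width: 0.085
```

```bash
python3 -c "
from h import *
rel([.460,-.195,.055],-7.1)"
```

```text
t 23.65 pos [ 0.4675 -0.1957  0.0906] jaw -6.9 q [-29.   4.  98.   0.  78. -22.] F [-0.5 -0.  -0.1] w 0.085
 turn [ 0.21  0.09 -0.32] shift now-frame mm [35.5 -7.7  0.1] after-turn mm [35.6 -7.5  0.2]
```

>>> {"fn": "move_arm", "kwargs": {
  "plan": [
    [[0,0,-0.3],[0.01,-0.007,0],0.085],
    [[0,0,0],[0.013,0,0],0.085],
    [[0,0,0],[0.012,0,0],0.085],
    [[0,0,0],[0,0,0],0.085]
  ]
}}

```text
time_s: 24.05
ee_pos: [0.462, -0.1955, 0.055]
orientation: [49.7, 89.7, -47.1]
ft_force: [-0.3, 0.7, -0.7]
grip_width: 0.0851
```

```bash
python3 -c "
from h import *
rel([.460,-.195,.055],-7.1)"
```

```text
t 24.05 pos [ 0.462  -0.1955  0.055 ] jaw -6.9 q [-29.   6. 100.  -0.  74. -22.] F [-0.3  0.7 -0.7] w 0.0851
 turn [ 0.25  0.17 -0.2 ] shift now-frame mm [-0.  -2.1 -0.3] after-turn mm [ 0.  -2.1 -0.3]
```

>>> {"fn": "move_arm", "kwargs": {
  "plan": [
    [[0,0,0],[0,-0.002,0],0.085],
    [[0,0,0],[0,0,0],0.025],
    [[0,0,0],[0,0,0],0.025],
    [[0,0,0],[0,0,0],0.025],
    [[0,0,0],[0,0,0],0.025],
    [[0,0,0],[0,0,0],0.025],
    [[0,0,0],[0,0,0],0.025],
    [[0,0,0],[0,0,0],0.025],
    [[0,0,0],[0,0,0],0.025],
    [[0,0,0],[0,0,0],0.025],
    [[0,0,0],[0,0,0],0.025]
  ]
}}

```text
time_s: 25.15
ee_pos: [0.4605, -0.1957, 0.056]
orientation: [55.5, 89.6, -41.4]
ft_force: [-0.1, -1.0, -0.7]
grip_width: 0.0371
```

```bash
python3 -c "
from h import *
rel([.648,.068,.17],-7.1)"
```

```text
t 25.15 pos [ 0.4605 -0.1957  0.056 ] jaw -6.9 q [-29.   6. 101.  -0.  73. -23.] F [-0.1 -1.  -0.7] w 0.0371
 turn [ 0.24  0.22 -0.32] shift now-frame mm [-114.2  155.3 -283.8] after-turn mm [-114.   153.5 -284.9]
```

>>> {"fn": "move_arm", "kwargs": {
  "plan": [
    [[0,0,0],[-0.015,0,0],0.025],
    [[0,0,0],[-0.03,0,0],0.025],
    [[0,0,0],[-0.035,0,0],0.025],
    [[0,0,0],[-0.035,0,0],0.025],
    [[0,0,0],[-0.015,0.015,-0.028],0.025],
    [[0,0,0],[0,0.023,-0.042],0.025],
    [[0,0,0],[0,0.025,-0.045],0.025],
    [[0,0,0],[0,0.025,-0.045],0.025],
    [[0,0,0],[0,0.025,-0.045],0.025],
    [[0,0,0],[0,0.025,-0.045],0.025],
    [[0,0,0],[0,0.015,-0.03],0.025],
    [[0,0,0],[0,0,0],0.025]
  ]
}}

```text
time_s: 26.35
ee_pos: [0.6459, 0.0651, 0.1883]
orientation: [63.0, 89.7, -34.2]
ft_force: [0.9, 0.1, -1.1]
grip_width: 0.0372
```

```bash
python3 -c "
from h import *
rel([.648,.068,.064],-7.1)"
```

```text
t 26.35 pos [0.6459 0.0651 0.1883] jaw -7.2 q [ 1. 18. 69. -0. 92.  8.] F [ 0.9  0.1 -1.1] w 0.0372
 turn [-0.12  0.13 -0.25] shift now-frame mm [124.3   1.1  -3.4] after-turn mm [124.3   1.7  -3.2]
```

>>> {"fn": "move_arm", "kwargs": {
  "plan": [
    [[0,0,0],[0.015,0.001,-0.003],0.025],
    [[0,0,0],[0.025,0,0],0.025],
    [[0,0,0],[0.025,0,0],0.025],
    [[0,0,0],[0.015,0,0],0.025],
    [[0,0,0],[0,0,0],0.025]
  ]
}}

```text
time_s: 26.85
ee_pos: [0.6449, 0.065, 0.1007]
orientation: [-4.9, 89.7, -102.2]
ft_force: [-0.6, 0.3, -1.5]
grip_width: 0.0374
```

```bash
python3 wells.py w11 | grep -v '\] [0-9]\{5\}'; python3 -c "
from h import *
rel([.648,.068,.064],-7.1)"
```

```text
t 26.85 pos [0.6449 0.065  0.1007] jaw -7.4 q [ 1. 21. 76. -0. 83.  8.] F [-0.6  0.3 -1.5] w 0.0374
 turn [-0.26  0.26  0.02] shift now-frame mm [41.1  5.  83.9] after-turn mm [40.7  4.6 84.1]
[270. 191.] 1646 [649.   75.3] [38.  52.7] 72.7 mean [650.7  78.7] zmed 0.0094
[154. 357.] 957 [521.8 -71.5] [93.3 17.7] 44.5 mean [521.6 -69.5] zmed 0.001
[371. 357.] 956 [724.7 -98. ] [17.7 93.3] 30.6 mean [725.4 -96.2] zmed 0.0016
t 26.9 pos [0.6453 0.0649 0.1018] jaw -7.4 q [ 1. 21. 76. -0. 83.  8.] F [-0.5 -0.2 -2. ] w 0.0367
 turn [-0.26  0.26 -0.05] shift now-frame mm [37.8  2.2 -3.6] after-turn mm [37.8  2.3 -3.4]
```

View pics/w11.png

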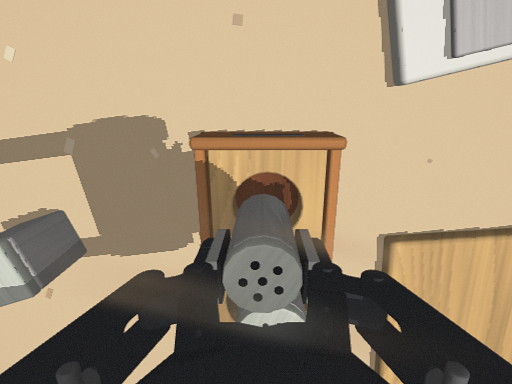

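The small round tin is over its well at (268,195). The far edge of the hole confirms the well centre at about (648,68).

>>> {"fn": "move_arm", "kwargs": {
  "plan": [
    [[0,0,0],[0.002,0.003,-0.004],0.025],
    [[0,0,0],[0.008,0,0],0.025],
    [[0,0,0],[0.012,0,0],0.025],
    [[0,0,0],[0.007,0,0],0.025],
    [[0,0,0],[0,0,0],0.025]
  ]
}}

```text
time_s: 27.4
ee_pos: [0.6507, 0.0671, 0.074]
orientation: [62.2, 89.5, -35.3]
ft_force: [-0.3, 0.3, -1.3]
grip_width: 0.037
```

```bash
python3 -c "
from h import *
rel([.648,.068,.064],-7.1)"
```

```text
t 27.4 pos [0.6507 0.0671 0.074 ] jaw -7.5 q [ 1. 23. 77. -0. 80.  9.] F [-0.3  0.3 -1.3] w 0.037
 turn [-0.38  0.22 -0.41] shift now-frame mm [10.  -2.8 -0.5] after-turn mm [10.  -2.8 -0.5]
```

>>> {"fn": "move_arm", "kwargs": {
  "plan": [
    [[0,0,-0.3],[0.004,-0.002,-0.001],0.025],
    [[0,0,0],[0.005,0,0],0.025],
    [[0,0,0],[0.004,0,0],0.025],
    [[0,0,0],[0.002,0,0],0.025],
    [[0,0,0],[0,0,0],0.025]
  ]
}}

```text
time_s: 27.9
ee_pos: [0.6498, 0.0686, 0.0646]
orientation: [55.7, 89.6, -41.8]
ft_force: [-0.2, -0.6, -1.7]
grip_width: 0.037
```

>>> {"fn": "move_arm", "kwargs": {
  "plan": [
    [[0,0,0],[0.002,0,0],0.025],
    [[0,0,0],[0.002,0,0],0.06],
    [[0,0,0],[0,0,0],0.06],
    [[0,0,0],[0,0,0],0.06],
    [[0,0,0],[0,0,0],0.06],
    [[0,0,0],[-0.01,0,0],0.06],
    [[0,0,0],[-0.03,0,0],0.06],
    [[0,0,0],[-0.04,0,0],0.085],
    [[0,0,0],[-0.04,0,0],0.085],
    [[0,0,0],[-0.04,0,0],0.085],
    [[0,0,0],[-0.03,0,0],0.085],
    [[0,0,0],[0,0,0],0.085]
  ]
}}

```text
time_s: 29.1
ee_pos: [0.6483, 0.0695, 0.2593]
orientation: [53.4, 89.7, -44.1]
ft_force: [0.5, 0.7, 1.4]
grip_width: 0.0853
```

```bash
python3 tin.py .648 .068 .083 -7.1 w12
python3 - <<'E'
from h import *
im,d=arm.grab_frame("scene");W=world(d,"scene");z=W[...,2]
for n,x,y,h in [("KR",.476,-.300,.075),("KS",.452,.053,.08),("LR",.638,-.02,.062),("SQ",.626,-.108,.068),("OB",.615,-.196,.083),("SR",.648,.068,.078)]:
    m=(np.hypot(W[...,0]-x,W[...,1]-y)<.045)&(z>h)&(z<h+.02)&(d>0)
    P=W[m]*1000; r=cv2.minAreaRect(P[:,:2].astype(np.float32)) if m.any() else None;print(n,m.sum(),r and np.round(r[0]),r and np.round(r[1]),np.median(P[:,2]))
cv2.imwrite("pics/end.png",cv2.resize(im[140:270,110:390,::-1],None,fx=2.85,fy=2.85,interpolation=cv2.INTER_CUBIC))
E
```

```text
t 29.1 pos [0.6483 0.0695 0.2593] jaw -7.4 q [  1.  18.  62.  -0. 100.   9.] F [0.5 0.7 1.4] w 0.0853
 turn [-0.35  0.21 -0.28] shift now-frame mm [139.3  -0.8   1. ] after-turn mm [ 1.393e+02 -1.000e-01  1.500e+00]
[264. 176.] (649.5150146484375, 69.20049285888672) [(np.float32(37.1), np.float32(133.0)), (np.float32(36.5), np.float32(43.0))] 0.08405530383274112
KR 31 [ 475. -301.] [15. 15.] 80.76883751234064
KS 33 [452.  54.] [17. 18.] 85.84632328243396
LR 329 [643. -21.] [54. 55.] 67.5925740538245
SQ 286 [ 629. -109.] [46. 49.] 72.57112900270968
OB 278 [ 617. -195.] [59. 36.] 87.53185597250322
SR 152 [652.  69.] [33. 38.] 82.5117886637473
```

View pics/end.png

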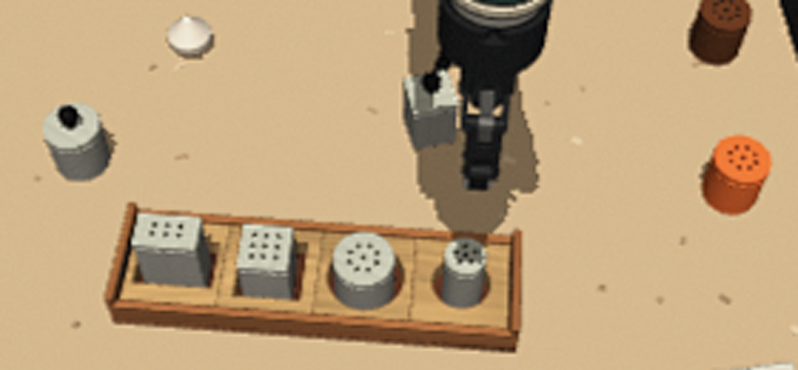

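All four tins stand upright in their own wells, and the knobbed tins are where they were, so I'm handing the job in.

```bash
python3 -c "
from cell import arm
print(arm.sign_off())"
```

```text
the job is handed in; nothing more can be done
None
```

All four shaker tins are in their own compartments, standing upright, and the job was handed in at about 29 s of the 102 s allowed. I set each one down with the gripper before releasing it; none was dropped or tipped.

- **Placement:** In the last checks each tin was within about 4 mm of its compartment's centre, against the 14 mm limit. Lid heights were within about 1.5 mm of what a tin standing on the compartment floor should show. The gripper was open and clear of everything.
- **Knobbed tins:** Both measured within about 1 mm of where they stood at the start.
- **Disagreement:** The wrist and scene cameras differed by 2–4 mm in x throughout, a little more than the 2 mm stated for the calibration. I aimed between the two readings; the difference is well inside the limit. No check failed.

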